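# Count along the packet rack and push the carton into the third gap

## Robot

A 6-joint arm with a two-finger parallel gripper is mounted at the origin on the work surface. World frame = base frame: x ahead of the robot, y to its left, z up, the work surface at z = 0. Lengths are in m, angles in degrees, forces in N, time in s.
With the tool pointing down it reaches from about 0.25 to 0.725 m from the base axis. Payload 9.7 kg.
Tool frame: the origin (TCP) lies at the very end of the fingers, on their centre line; the grasp point (between the pads) lies 19 mm behind it; z points along the fingers, y is the line along which they close (so a half turn about z gives the same grasp; the last joint's range is limited). The gripper opens to 85 mm and grips with 20 to 120 N. Pads are 22 mm wide; open, the fingers measure 114 mm over their backs; the gripper's body (76 mm by 85 mm) begins 54 mm behind the grasp point. The pads swing forward as they close: fully open they stand 13 mm farther back than shut.
Start: joints at [72.88, 4.979, 10.078, 95.1, 0, 90], TCP at [0.162, 0.526, 0.231] pointing down, gripper open.
Joint ranges: [-179.16, 179.16], [-48.56, 103.87], [-65.8, 70.77], [-126.05, 130.52], [-82.76, 87.17], [-180, 180]. Speed limits (degrees/s): [127.2, 127.2, 147.25, 180, 180, 180].

## Interface

Orientations are given as [roll, pitch, yaw] about the fixed x, y, z axes, in that order (R = Rz(yaw) Ry(pitch) Rx(roll)).
In Python, from workcell import bot gives the robot as it stands.
- The arm moves only by the tool arm_command, never from a script. Its argument "series" is a list of rows, each a list of 4 numbers: the shift along the tool's x, y, z in m, then the turn about the tool's z in rad. A call has exactly 5 rows; each row is the pose to reach, as a shift and turn from the pose commanded when the call began, along the tool's axes at that moment; what a row does not reach only later rows make up. A row lasts 1/10 s, in which the tool goes at most 50 mm and 8.59 degrees, less where a joint would pass 70% of its speed; a pose out of reach is approached as far as the arm can. A call with a gripper value outside its range is refused whole. "hand" is the finger opening in m, from 0 to 0.0854, set as the call begins (left out, the last holds). The fingers move at their own pace and stop on an object; "grip_force" is the grip in N (left out, the last holds). Time passes only in rows, so rows that repeat a pose let the fingers close, or fill a call up. It gives the time, the measured TCP pose, the force, the opening and the grip force at its end, in the units of the state.
- bot.get_obs(): the state, without advancing time (a new reading comes with each control period).
- bot.camera(name): name is "scene" or "top" or "wrist"; returns a dict with "color" (384x512x3 uint8, blue, green, red), "camera_matrix" (3x3 intrinsics, pixels), "dist_coeffs" ([k1, k2, p1, p2, k3] as OpenCV has them; the pictures are not rectified), "xyz" and "orientation" of the camera in the world; the wrist camera has in their place "T_tool_cam" (4x4, takes a point from camera to tool coordinates, whose origin is the TCP and whose axes are the flange's). Camera axes: x right, y up, looking along -z (the intrinsics and any distortion apply to the point x, -y, -z); pixel columns grow to the right and rows downward; lengths in m; the calibration is good to about 2 mm. A picture is of the moment at which its call begins: read the wrist's pose just before it. There is no depth.
- bot.job_done(): hands the job in; it is judged then, once.
Trained networks look in the newest picture that a camera, given by its name, has taken for a name from the list of things; names that differ only in an ending like _2 or _b are one class to them, and where a whole thing is asked for, a point or a joint stands for the part that bears it (a point fixed in the world has none). Each returns a list of dicts, best first, with "confidence" (0 to 1); they miss things now and then, are a little off and sometimes report something else, mostly with a low value. They report only what shows in the picture. A call takes as long as a camera call. They do not tell look-alikes from the thing itself.
- bot.find_in(camera, target): "location" ([column, row] in pixels, amid what is visible of it).
- bot.mark_of(camera, target): "location" ([column, row] in pixels: a listed point, or the origin of a listed thing).
The state is a dict: "time": time; "q": joint angles; "qd": joint speeds; "joint_efforts": joint torques, N m; "ee_pos": TCP position; "tcp_rot": TCP orientation; "wrist_force": force on the tool from outside, world axes, zero at the start; "torque": the same for the moment, N m; "opening": finger opening in m; "grasp_force": force on a finger pad.
Only numpy, scipy, OpenCV 4.12 (cv2) and the standard library are available. Lean on these libraries where they do the work, as an engineer would, in place of code of your own. Each camera call takes 0.05 s, during which the arm holds its last target. There are 200 camera calls.

## Task

The small carton standing loose in front of the packet rack belongs in the rack's third gap, counted from the end where the pepper mill stands. Count the gaps off with the closed fingertips, running them along the rack's wooden top rail and touching the rail at the middle of the first, then the second, then the third gap. Then push the carton with the fingers along the worktop into that third gap until it is fully home against the stop, without lifting or tipping it and leaving the mill, the canister and the cartons in the rack where they are.

Things in the scene. Friction and masses are not known exactly. Their poses are not given: they have to be found in the camera images.
- rack: Packet rack fixed to the worktop, 312 mm long: seven upright wire loops (6 mm rod, 67 mm high) make six gaps, 50 mm apart, 44 mm clear; beech rail along the far top, beech stop bar behind the gaps. Origin: on the worktop, mid rack. x: from the open mouths (facing the robot) to the stop; y: along the row, to the robot's left. Front legs at x = -35 mm. Turned by up to 0.15 rad.
- stop (a point): Middle of the near face of the low stop bar (312 mm long along rack y, 14 to 28 mm above the worktop), 21 mm up, at rack x = 27 mm, y = 0; axes as the rack's. The mouths of the gaps have no sill: a carton slides in on the worktop until it meets this bar.
- rack_rail: The rack's beech top rail, a smooth straight bar 16 mm wide (rack x) and 16 mm high, 312 mm long (rack y), at rack x = 27 to 43 mm. Origin: middle of its top face, 78 mm above the worktop. Axes as the rack's.
- gap1 (a point): Point on the rail's top face, 78 mm above the worktop, over the middle of gap 1 of 6, at rack x = 35 mm, y = 125 mm. Numbered from the rack's left end as seen from the robot (gap1) to its right end (gap6), whichever end the pepper mill stands at. Axes as the rack's.
- gap2 (a point): Point on the rail's top face, 78 mm above the worktop, over the middle of gap 2 of 6, at rack x = 35 mm, y = 75 mm. Numbered from the rack's left end as seen from the robot (gap1) to its right end (gap6), whichever end the pepper mill stands at. Axes as the rack's.
- gap3 (a point): Point on the rail's top face, 78 mm above the worktop, over the middle of gap 3 of 6, at rack x = 35 mm, y = 25 mm. Numbered from the rack's left end as seen from the robot (gap1) to its right end (gap6), whichever end the pepper mill stands at. Axes as the rack's.
- gap4 (a point): Point on the rail's top face, 78 mm above the worktop, over the middle of gap 4 of 6, at rack x = 35 mm, y = -25 mm. Numbered from the rack's left end as seen from the robot (gap1) to its right end (gap6), whichever end the pepper mill stands at. Axes as the rack's.
- gap5 (a point): Point on the rail's top face, 78 mm above the worktop, over the middle of gap 5 of 6, at rack x = 35 mm, y = -75 mm. Numbered from the rack's left end as seen from the robot (gap1) to its right end (gap6), whichever end the pepper mill stands at. Axes as the rack's.
- gap6 (a point): Point on the rail's top face, 78 mm above the worktop, over the middle of gap 6 of 6, at rack x = 35 mm, y = -125 mm. Numbered from the rack's left end as seen from the robot (gap1) to its right end (gap6), whichever end the pepper mill stands at. Axes as the rack's.
- carton_center (a point): Centre (28 mm up) of the small cardboard carton to put away: 80 mm long (its x), 34 mm wide (its y), 56 mm high, about 0.12 kg, standing loose on the worktop between robot and rack. Its x points towards the rack, up to 0.2 rad off the rack's x. When home against the stop its centre is at rack x = -13 mm and it sticks out 18 mm in front of the front legs.
- mill: Dark wooden pepper mill, turned, 54 mm across and 122 mm high, standing loose just beyond one end of the rack (left or right). It marks the end to count from. Origin: centre of its underside.
- canister: Round steel canister with a dark lid and knob, 75 mm across and 100 mm high, standing loose beyond the other end of the rack. Origin: centre of its underside.
- kept_a: Carton 76 x 30 x 50 mm already standing in one of the gaps, second from an end or at an end (never the third from either end). Origin: centre of its underside.
- kept_b: Carton 74 x 32 x 44 mm already standing in one of the gaps, like the other. Origin: centre of its underside.
- carton: The same carton; origin at the centre of its underside, axes as given for its centre.
Things that resemble listed ones, but are neither listed nor needed, are in the scene too. Leave any green look-alike of the kept_a alone. Leave any orange or turquoise look-alike of the kept_b alone.

How it is judged (in metres and radians):
On the way, in this order (a step that is already met when the one before it is completed fails the run):
1. the closed fingertips touch the top rail at the first gap from the pepper mill's end, within 22 mm of its middle, the carton still outside the rack (((y of mill in the frame of rack above 0 m and horizontal distance between the grasp point and gap1 below 0.022 m) or (y of mill in the frame of rack below 0 m and horizontal distance between the grasp point and gap6 below 0.022 m)) and contact force between the fingers and rack_rail above 0.3 N and x of carton_center in the frame of rack below -0.07 m), for 0.05 s.
2. the closed fingertips touch the top rail at the second gap from the pepper mill's end, within 22 mm of its middle, the carton still outside the rack (((y of mill in the frame of rack above 0 m and horizontal distance between the grasp point and gap2 below 0.022 m) or (y of mill in the frame of rack below 0 m and horizontal distance between the grasp point and gap5 below 0.022 m)) and contact force between the fingers and rack_rail above 0.3 N and x of carton_center in the frame of rack below -0.07 m), for 0.05 s.
3. the closed fingertips touch the top rail at the third gap from the pepper mill's end, within 22 mm of its middle, the carton still outside the rack (((y of mill in the frame of rack above 0 m and horizontal distance between the grasp point and gap3 below 0.022 m) or (y of mill in the frame of rack below 0 m and horizontal distance between the grasp point and gap4 below 0.022 m)) and contact force between the fingers and rack_rail above 0.3 N and x of carton_center in the frame of rack below -0.07 m), for 0.05 s.
4. the carton is home in the third gap (((y of mill in the frame of rack above 0 m and y of carton_center in the frame of rack between 0.015 and 0.035 m) or (y of mill in the frame of rack below 0 m and y of carton_center in the frame of rack between -0.035 and -0.015 m)) and x of carton_center in the frame of rack above -0.019 m and angle between carton_center's own z axis and vertical below 0.1 rad and height (world z) of carton_center below 0.034 m and angle between the x axis of carton_center and the x axis of rack, either way round below 0.2 rad), for 0.1 s.
At the end, for the whole second after the job is handed in: The carton stands upright and at rest on the worktop in the third gap from the pepper mill's end, within 10 mm of the gap's centre line and 6 mm of the stop bar; the mill, the canister and the other two cartons are within 20 mm of where they stood (all of step 4 and linear speed of carton below 0.01 m/s and distance of each of mill, canister, kept_a, kept_b from where it was at the start of the episode below 0.02 m and angle between each of mill, canister, kept_a, kept_b's own z axis and vertical below 0.4 rad); the robot touches nothing.
It fails at once if the carton is lifted off the worktop (height (world z) of carton_center above 0.042 m).
It fails at once if the carton is tipped over (angle between carton_center's own z axis and vertical above 0.5 rad).
It fails at once if the pepper mill or the canister is shoved more than 20 mm or tipped (distance of any of mill, canister from where it was at the start of the episode above 0.02 m or angle between any of mill, canister's own z axis and vertical above 0.4 rad).
It fails at once if a carton already in the rack is shoved more than 20 mm or tipped (distance of any of kept_a, kept_b from where it was at the start of the episode above 0.02 m or angle between any of kept_a, kept_b's own z axis and vertical above 0.4 rad).
It also fails if it takes over 67 s, if anything falls off the work surface, if the arm or the gripper's body presses on something with over 40 N, if the wrist force passes 120 N, or if a joint passes its speed limit or range.

## Working session

There is one attempt and no reset: what is moved stays moved. The work goes in short steps, Python scripts to look and compute and a tool call to move; the robot and the scene stay as the last step left them, time stands still between calls to the robot, and variables do not carry over. Pictures are saved under pics/ and viewed, at most 10 in all, crops included, and the job is handed in when it is done.

Besides the shell and the picture viewer there is one more tool, called after ">>>" by a JSON object that holds its "api" and its "payload", one argument or row to a line. arm_command: Moves the arm, as the interface text tells. Its arguments: {"type":"object","properties":{"series":{"type":"array"},"hand":{"type":"number"},"grip_force":{"type":"number"}},"required":["series"]}

```bash
mkdir -p pics; cat > h.py <<'E'
import numpy as np, cv2
from scipy.spatial.transform import Rotation as R
from workcell import bot
def pose(c,obs=None):
    if 'T_tool_cam' in c:
        T=np.eye(4);T[:3,:3]=R.from_euler('xyz',obs['tcp_rot'],degrees=True).as_matrix();T[:3,3]=obs['ee_pos']
        T=T@np.array(c['T_tool_cam']);return T[:3,:3],T[:3,3]
    return None
def ray2plane(c,px,z,Rc,t):
    u=cv2.undistortPoints(np.array([[px]],float),np.array(c['camera_matrix']),np.array(c['dist_coeffs'])).ravel()
    d=Rc@np.array([u[0],-u[1],-1.]);return t+d*(z-t[2])/d[2]
E
python3 - <<'E'
from h import *
o=bot.get_obs();print(o['time'],o['ee_pos'],o['tcp_rot'])
for n in('scene','top'):
    c=bot.camera(n);cv2.imwrite(f'pics/{n}0.png',c['color']);print(n,c['xyz'],c['orientation'],np.array(c['camera_matrix']).round(1).tolist())
    for t in('rack','stop','rack_rail','gap1','gap3','gap4','gap6','carton_center','carton','mill','canister','kept_a'):
        print(t,[(np.round(d['location']).tolist(),round(d['confidence'],2)) for d in bot.mark_of(n,t)][:5])
E
```

```text
0.0 [0.16186853 0.52541602 0.23057906] [-1.79925323e+02  2.19097363e-03  1.62876510e+02]
scene [0.83223667 0.45137834 0.68682029] [ 39.70053317  -0.38636341 152.86840539] [[430.8, 0.0, 256.0], [0.0, 430.8, 200.8], [0.0, 0.0, 1.0]]
rack [([256.0, 236.0], 0.55)]
stop [([246.0, 234.0], 0.92)]
rack_rail [([240.0, 222.0], 0.66), ([229.0, 194.0], 0.37)]
gap1 [([234.0, 211.0], 0.92), ([244.0, 232.0], 0.75), ([268.0, 250.0], 0.74), ([279.0, 270.0], 0.71), ([217.0, 192.0], 0.62)]
gap3 [([234.0, 211.0], 0.92), ([244.0, 232.0], 0.75), ([268.0, 250.0], 0.74), ([279.0, 270.0], 0.71), ([217.0, 192.0], 0.62)]
gap4 [([234.0, 211.0], 0.92), ([244.0, 232.0], 0.75), ([268.0, 250.0], 0.74), ([279.0, 270.0], 0.71), ([217.0, 192.0], 0.62)]
gap6 [([234.0, 211.0], 0.92), ([244.0, 232.0], 0.75), ([268.0, 250.0], 0.74), ([279.0, 270.0], 0.71), ([217.0, 192.0], 0.62)]
carton_center [([314.0, 215.0], 0.74), ([197.0, 164.0], 0.3)]
carton [([310.0, 223.0], 0.6)]
mill [([195.0, 162.0], 0.75)]
canister [([336.0, 332.0], 0.78), ([279.0, 272.0], 0.55)]
kept_a [([227.0, 190.0], 0.97), ([283.0, 260.0], 0.82), ([272.0, 
[... 486 characters left out ...]
0, 166.0], 0.93), ([241.0, 156.0], 0.78), ([264.0, 156.0], 0.72), ([291.0, 151.0], 0.72), ([213.0, 162.0], 0.68)]
gap4 [([192.0, 166.0], 0.93), ([241.0, 156.0], 0.78), ([264.0, 156.0], 0.72), ([291.0, 151.0], 0.72), ([213.0, 162.0], 0.68)]
gap6 [([192.0, 166.0], 0.93), ([241.0, 156.0], 0.78), ([264.0, 156.0], 0.72), ([291.0, 151.0], 0.72), ([213.0, 162.0], 0.68)]
carton_center [([249.0, 234.0], 0.97), ([240.0, 159.0], 0.35)]
carton [([247.0, 233.0], 0.96), ([257.0, 166.0], 0.58)]
mill [([373.0, 165.0], 0.83)]
canister [([151.0, 195.0], 0.56), ([214.0, 164.0], 0.46)]
kept_a [([211.0, 113.0], 0.79), ([332.0, 100.0], 0.79), ([349.0, 244.0], 0.79), ([319.0, 179.0], 0.75), ([225.0, 193.0], 0.66)]
```

```bash
python3 -c "
import cv2
a=cv2.imread('pics/top0.png');cv2.imwrite('pics/topcrop.png',cv2.resize(a[70:290,110:410],None,fx=2.6,fy=2.6,interpolation=2))"
```

```text
(no output)
```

View pics/topcrop.png

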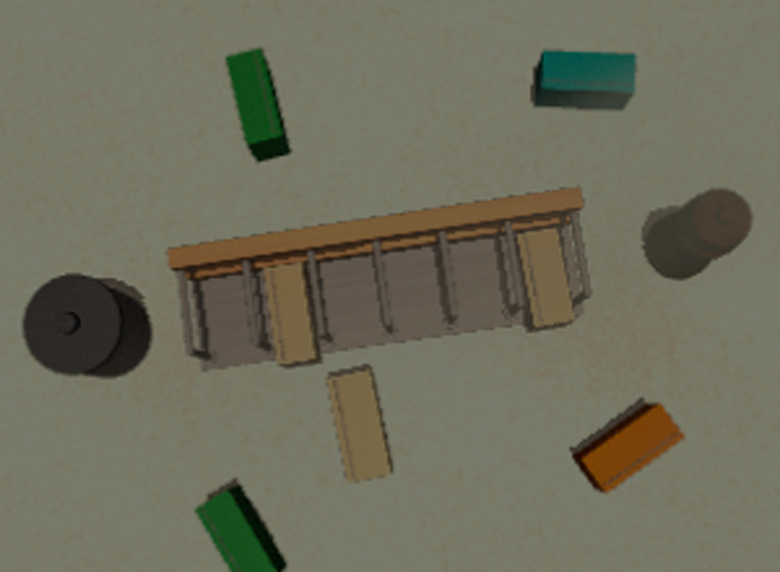

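View pics/scene0.png

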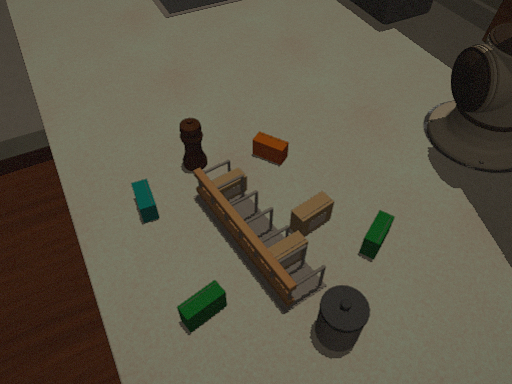

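Top crop: the mill is at the right end (715,220), the canister at the left (70,325). Gap 6 (nearest the mill) holds a kept carton, as does gap 2, so the target is gap 4 (crop ~420,300). The only brown carton loose in front of the rack is at crop (360,425), image (248,233). The green, orange and turquoise ones are look-alikes, and the other two brown ones are in the rack.

```bash
python3 - <<'E'
from h import *
from scipy.optimize import least_squares
c=bot.camera('top');t=np.array(c['xyz'])
Rc=R.from_euler('xyz',c['orientation'],degrees=True).as_matrix()
s=bot.camera('scene');ts=np.array(s['xyz']);Rs=R.from_euler('xyz',s['orientation'],degrees=True).as_matrix()
f=lambda p:(110+(p[0]+.5)/2.6-.5,70+(p[1]+.5)/2.6-.5)
def fit(px,z,L,W):
    P=np.array([ray2plane(c,f(p),z,Rc,t)[:2] for p in px])
    M=np.array([[ L/2,W/2],[-L/2,W/2],[-L/2,-W/2],[L/2,-W/2]])
    g=lambda v:(M@np.array([[np.cos(v[2]),np.sin(v[2])],[-np.sin(v[2]),np.cos(v[2])]])+v[:2]-P).ravel()
    r=least_squares(g,[*P.mean(0),0]);print(r.x,np.degrees(r.x[2]),(r.fun*1e3).round(1));return r.x
# order: far-left, near-left, near-right, far-right
r=fit([(168,250),(170,270),(582,208),(580,187)],.078,.016,.312)
k=fit([(328,375),(352,481),(392,472),(370,367)],.056,.08,.034)
ex=np.array([np.cos(r[2]),np.sin(r[2])]);ey=np.array([-ex[1],ex[0]])
o=r[:2]-.035*ex;print('rack',o)
print('carton in rack',(k[:2]-o)@ex,(k[:2]-o)@ey)
for n,y in((6,-.125),(5,-.075),(4,-.025),(1,.125)):print(n,r[:2]+y*ey)
print('mill',ray2plane(c,(373,165),.0,Rc,t),ray2plane(s,(195,162),0,Rs,ts))
print('scene gaps',[ray2plane(s,p,.078,Rs,ts)[:2].round(3).tolist() for p in((217,192),(234,211),(244,232),(268,250),(279,270))])
print('scene carton ctr',ray2plane(s,(314,215),.028,Rs,ts),'top',ray2plane(c,(249,234),.028,Rc,t))
E
```

```text
[0.64505071 0.03063219 0.1272852 ] 7.292904901283551 [ 0.2  1.3 -0.5  0.9  0.1 -1.7  0.1 -0.5]
[0.50164609 0.04398043 0.19890268] 11.396284276866218 [-0.9  0.6  0.   1.8  0.5 -1.6  0.4 -0.9]
rack [0.61033386 0.02618923]
carton in rack -0.10555005656437912 0.031444294256765544
6 [ 0.66091843 -0.09335658]
5 [ 0.65457134 -0.04376107]
4 [0.64822426 0.00583444]
1 [0.62918299 0.15462096]
mill [ 0.63958701 -0.22078602  0.        ] [ 0.63844059 -0.2157883   0.        ]
scene gaps [[0.653, -0.048], [0.644, 0.007], [0.649, 0.057], [0.629, 0.108], [0.631, 0.15]]
scene carton ctr [0.4949142  0.04918576 0.028     ] top [0.49861474 0.04430907 0.028     ]
```

```bash
cat >> h.py <<'E'
def go(x,y,z,yaw=187.3):
    o=bot.get_obs();Q=R.from_euler('xyz',o['tcp_rot'],degrees=True)
    d=Q.inv().apply(np.array([x,y,z])-o['ee_pos']);dy=(o['tcp_rot'][2]-yaw+180)%360-180
    print(round(o['time'],2),'now',o['ee_pos'].round(4),o['tcp_rot'].round(2),'F',np.round(o['wrist_force'],1),'-> shift',d.round(4),'turn',round(np.radians(dy),3))
RO=np.array([.6103,.0262]);RY=.1273
def rk(x,y):return RO+np.array([np.cos(RY)*x-np.sin(RY)*y,np.sin(RY)*x+np.cos(RY)*y])
def ri(p):
    d=np.array(p)[:2]-RO;return np.array([np.cos(RY)*d[0]+np.sin(RY)*d[1],-np.sin(RY)*d[0]+np.cos(RY)*d[1]])
E
python3 -c "
from h import *
go(*rk(.035,-.125),.14)"
```

```text
1.4 now [0.1619 0.5256 0.2313] [-180.     -0.    162.88] F [-0.2 -0.1 -0.1] -> shift [-0.6591 -0.4447  0.0913] turn -0.426
```

>>> {"api": "arm_command", "payload": {
  "series": [
    [-0.659,-0.445,0.03,-0.426],
    [-0.659,-0.445,0.03,-0.426],
    [-0.659,-0.445,0.03,-0.426],
    [-0.659,-0.445,0.03,-0.426],
    [-0.659,-0.445,0.03,-0.426]
  ],
  "hand": 0
}}

```text
time: 1.9
ee_pos: [0.3141, 0.3366, 0.2224]
tcp_rot: [180.0, 0.0, -172.6]
wrist_force: [2.3, 0.5, 0.1]
opening: 0.0127
grasp_force: 0.0
```

```bash
python3 -c "
from h import *
go(*rk(.035,-.125),.14)"
```

```text
1.9 now [0.3141 0.3366 0.2224] [ 1.7998e+02  3.0000e-02 -1.7264e+02] F [2.3 0.5 0.1] -> shift [-0.2888 -0.4709  0.0823] turn 0.001
```

>>> {"api": "arm_command", "payload": {
  "series": [
    [-0.28,-0.46,0.05,0],
    [-0.28,-0.46,0.05,0],
    [-0.28,-0.46,0.05,0],
    [-0.28,-0.46,0.05,0],
    [-0.28,-0.46,0.05,0]
  ]
}}

```text
time: 2.4
ee_pos: [0.4697, 0.1418, 0.1993]
tcp_rot: [180.0, 0.0, -172.7]
wrist_force: [0.9, 0.8, 0.3]
opening: -0.0
grasp_force: 0.0
```

>>> {"api": "arm_command", "payload": {
  "series": [
    [-0.135,-0.23,0.03,0],
    [-0.135,-0.23,0.03,0],
    [-0.135,-0.23,0.03,0],
    [-0.135,-0.23,0.03,0],
    [-0.135,-0.23,0.03,0]
  ]
}}

```text
time: 2.9
ee_pos: [0.6216, -0.0549, 0.171]
tcp_rot: [-180.0, 0.0, -172.7]
wrist_force: [0.4, 0.4, -0.2]
opening: -0.0
grasp_force: 0.0
```

>>> {"api": "arm_command", "payload": {
  "series": [
    [0,0,0,0],
    [0,0,0,0],
    [0,0,0,0],
    [0,0,0,0],
    [0,0,0,0]
  ]
}}

```text
time: 3.4
ee_pos: [0.6204, -0.0519, 0.1721]
tcp_rot: [-180.0, 0.1, -172.6]
wrist_force: [-0.2, -0.4, -0.5]
opening: -0.0
grasp_force: 0.0
```

```bash
python3 -c "
from h import *
go(*rk(.035,-.125),.10)
o=bot.get_obs()
c=bot.camera('wrist');cv2.imwrite('pics/w1.png',c['color'])"
```

```text
3.4 now [ 0.6204 -0.0519  0.1721] [-1.7999e+02  7.0000e-02 -1.7263e+02] F [-0.2 -0.4 -0.5] -> shift [-0.0347 -0.0463  0.0722] turn 0.001
```

View pics/w1.png

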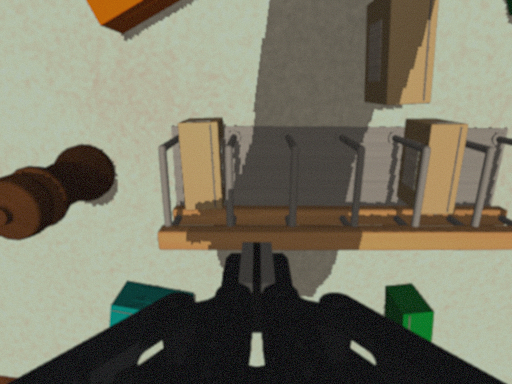

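Wrist view: the rail lies level in the picture (tool yaw matches the rack), with its mill end at (160,238). Gap 6 holds a carton, gaps 5–3 are empty, gap 2 holds a carton. The loose carton is at (400,50).

```bash
python3 -c "
from h import *
o=bot.get_obs();c=bot.camera('wrist');Rc,t=pose(c,o);print(t, np.array(c['T_tool_cam']).round(3).tolist())
for p in((160,228),(160,248),(508,227),(508,248)):print(ri(ray2plane(c,p,.078,Rc,t)))
print('loose',[ri(ray2plane(c,p,.056,Rc,t)) for p in((366,103),(431,103))])
a=c['color'];print(a[220:255:2,330].tolist())
go(*rk(.035,-.125),.10)"
```

```text
[ 0.54295476 -0.0605952   0.3143077 ] [[-0.0, 0.953, 0.304, 0.078], [1.0, 0.0, 0.0, 0.001], [0.0, 0.304, -0.953, -0.142], [0.0, 0.0, 0.0, 1.0]]
[ 0.02502258 -0.15129797]
[ 0.0420009  -0.15281044]
[0.02436323 0.11860471]
[0.04252062 0.12298785]
loose [array([-0.06684809,  0.00430504]), array([-0.06731129,  0.05361   ])]
[[37, 68, 94], [38, 65, 92], [50, 73, 90], [37, 53, 69], [33, 50, 74], [35, 57, 81], [44, 69, 94], [47, 75, 104], [42, 73, 103], [46, 76, 103], [49, 75, 106], [46, 74, 105], [46, 76, 107], [45, 77, 106], [52, 77, 108], [74, 87, 101], [90, 103, 108], [84, 92, 98]]
3.5 now [ 0.6205 -0.0522  0.1719] [-1.7999e+02  5.0000e-02 -1.7265e+02] F [-0.3 -0.3  0. ] -> shift [-0.0348 -0.046   0.0719] turn 0.001
```

>>> {"api": "arm_command", "payload": {
  "series": [
    [-0.035,-0.046,0.06,0],
    [-0.035,-0.046,0.06,0],
    [-0.035,-0.046,0.072,0],
    [-0.035,-0.046,0.072,0],
    [-0.035,-0.046,0.072,0]
  ]
}}

```text
time: 4.0
ee_pos: [0.661, -0.0934, 0.1002]
tcp_rot: [-180.0, 0.0, -172.7]
wrist_force: [0.6, -0.2, 0.5]
opening: -0.0001
grasp_force: 0.0
```

>>> {"api": "arm_command", "payload": {
  "series": [
    [0,0,0.01,0],
    [0,0,0.018,0],
    [0,0,0.021,0],
    [0,0,0.023,0],
    [0,0,0.024,0]
  ]
}}

```text
time: 4.5
ee_pos: [0.6609, -0.0937, 0.078]
tcp_rot: [-180.0, 0.1, -172.7]
wrist_force: [-9.8, 2.8, 22.7]
opening: -0.0002
grasp_force: 11.3
```

>>> {"api": "arm_command", "payload": {
  "series": [
    [0,0,-0.001,0],
    [0,0.015,-0.001,0],
    [0,0.032,-0.001,0],
    [0,0.05,-0.001,0],
    [0,0.05,-0.001,0]
  ]
}}

```text
time: 5.0
ee_pos: [0.6554, -0.0426, 0.0781]
tcp_rot: [180.0, 0.2, -172.6]
wrist_force: [-0.8, 6.0, 9.0]
opening: 0.0001
grasp_force: 4.4
```

>>> {"api": "arm_command", "payload": {
  "series": [
    [0,0,0,0],
    [0,0.015,0,0],
    [0,0.032,0,0],
    [0,0.05,0,0],
    [0,0.05,0,0]
  ]
}}

```text
time: 5.5
ee_pos: [0.6491, 0.007, 0.0781]
tcp_rot: [180.0, 0.2, -172.6]
wrist_force: [-1.6, 6.2, 8.7]
opening: 0.0
grasp_force: 4.4
```

```bash
python3 -c "
from h import *
o=bot.get_obs();print(o['ee_pos'],ri(o['ee_pos']),o['wrist_force'])"
```

```text
[0.64911744 0.00702823 0.07810752] [ 0.03606936 -0.02394477] [-1.58207066  6.24921368  8.70523168]
```

>>> {"api": "arm_command", "payload": {
  "series": [
    [0,0,-0.03,0],
    [0.02,0,-0.07,0],
    [0.05,0.015,-0.11,0],
    [0.08,0.02,-0.13,0],
    [0.08,0.02,-0.13,0]
  ]
}}

```text
time: 6.0
ee_pos: [0.5653, 0.0152, 0.2114]
tcp_rot: [-180.0, 0.4, -172.7]
wrist_force: [0.4, -0.4, 0.3]
opening: -0.0002
grasp_force: 0.0
```

>>> {"api": "arm_command", "payload": {
  "series": [
    [0,0,0,0],
    [0,0,0,0],
    [0,0,0,0],
    [0,0,0,0],
    [0,0,0,0]
  ]
}}

```text
time: 6.5
ee_pos: [0.5667, 0.0147, 0.2054]
tcp_rot: [180.0, -0.1, -172.7]
wrist_force: [0.4, -0.5, -0.5]
opening: 0.0007
grasp_force: 0.0
```

```bash
python3 -c "
from h import *
o=bot.get_obs();c=bot.camera('wrist');cv2.imwrite('pics/w2.png',cv2.resize(c['color'],None,fx=1.5,fy=1.5));print(o['ee_pos'],ri(o['ee_pos']))
np.save('w2.npy',dict(c=c,o=o),allow_pickle=True)"
```

```text
[0.56674645 0.01474017 0.20535644] [-0.04465603 -0.0058377 ]
```

View pics/w2.png

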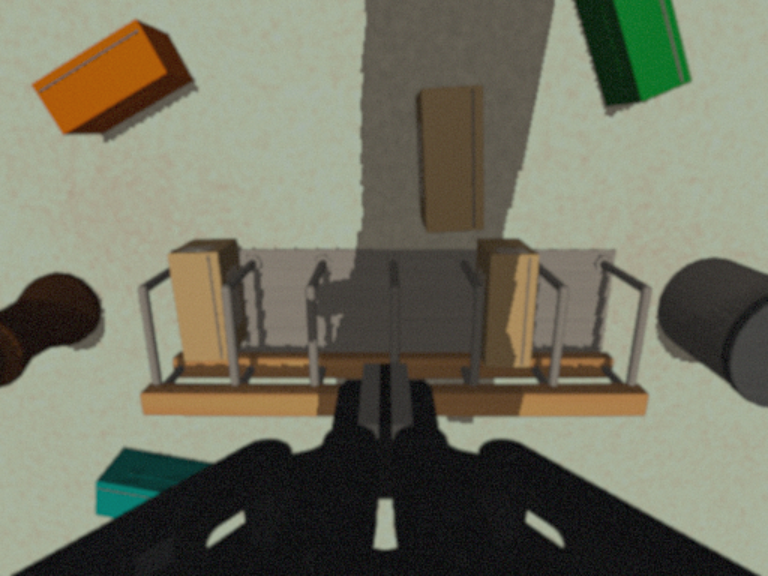

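Wrist view (1.5x): the loose carton's top spans (423,88)–(484,230), slightly right of gap 4's mouth. Gap 4 lies between the loops at about (313,340) and (395,340). The mouths are clear and the kept cartons stand undisturbed.

```bash
python3 -c "
from h import *
d=np.load('w2.npy',allow_pickle=True).item();c,o=d['c'],d['o'];Rc,t=pose(c,o)
g=lambda p,z:ri(ray2plane(c,(p[0]/1.5,p[1]/1.5),z,Rc,t)).round(4)
print('rail',[g(p,.078) for p in((142,391),(142,414),(647,391),(647,414))])
print('carton',[g(p,.056) for p in((423,90),(482,85),(484,229),(428,231))])
print('loop tops',[g(p,.067) for p in((145,288),(240,278),(322,266),(394,265),(467,265),(537,262),(605,265))])
a=c['color'].copy();cv2.imwrite('pics/w2c.png',cv2.resize(a[40:270,190:400],None,fx=2.6,fy=2.6,interpolation=2))
print(bot.mark_of('wrist','carton_center')[:2],bot.mark_of('wrist','stop')[:1])
"
```

```text
rail [array([ 0.0267, -0.1514]), array([ 0.0426, -0.1539]), array([0.0269, 0.1548]), array([0.0428, 0.1574])]
carton [array([-0.1442,  0.0164]), array([-0.1468,  0.0483]), array([-0.0679,  0.0538]), array([-0.0667,  0.021 ])]
loop tops [array([-0.0352, -0.1454]), array([-0.0413, -0.0886]), array([-0.0485, -0.0405]), array([-0.049 ,  0.0009]), array([-0.049,  0.043]), array([-0.0508,  0.0833]), array([-0.0491,  0.1232])]
[{'location': [294.8, 105.2], 'confidence': 0.81}] [{'location': [262.9, 236.1], 'confidence': 0.8}]
```

View pics/w2c.png

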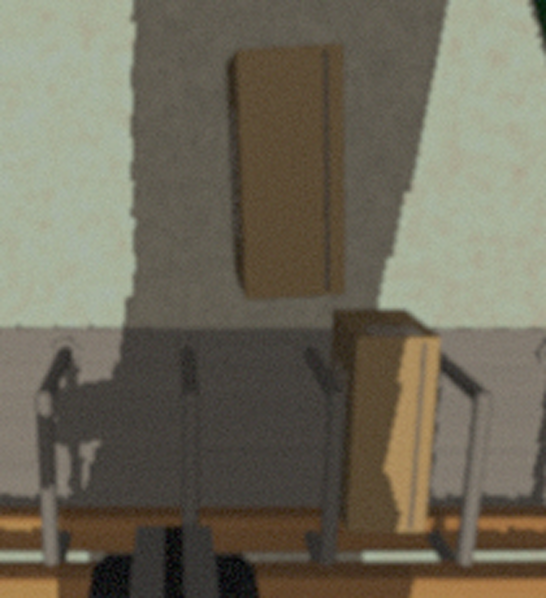

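>>> {"api": "arm_command", "payload": {
  "series": [
    [0.03,0.045,0.03,0],
    [0.061,0.086,0.06,0],
    [0.061,0.086,0.105,0],
    [0.061,0.086,0.15,0],
    [0.061,0.086,0.17,0]
  ]
}}

```text
time: 7.15
ee_pos: [0.4926, 0.0926, 0.0322]
tcp_rot: [-180.0, -0.2, -172.6]
wrist_force: [-0.6, 0.1, -0.7]
opening: -0.0001
grasp_force: 0.0
```

>>> {"api": "arm_command", "payload": {
  "series": [
    [0,0,0.01,0],
    [0,0,0.022,0],
    [0,0,0.022,0],
    [0,0,0.022,0],
    [0,0,0.022,0]
  ]
}}

```text
time: 7.65
ee_pos: [0.4962, 0.0924, 0.0156]
tcp_rot: [180.0, 0.1, -172.7]
wrist_force: [0.4, -0.5, 0.3]
opening: 0.0003
grasp_force: 0.0
```

```bash
python3 -c "
from h import *
o=bot.get_obs();print(ri(o['ee_pos']),o['ee_pos'][2],o['wrist_force'])"
```

```text
[-0.10481775  0.08015791] 0.01557316283355906 [ 0.35239386 -0.47271252  0.25358741]
```

>>> {"api": "arm_command", "payload": {
  "series": [
    [0,-0.008,0,0],
    [0,-0.016,0,0],
    [0,-0.024,0,0],
    [0,-0.03,0,0],
    [0,-0.036,0,0]
  ]
}}

```text
time: 8.15
ee_pos: [0.5002, 0.0561, 0.0148]
tcp_rot: [180.0, 0.1, -172.7]
wrist_force: [-0.3, 3.8, 6.3]
opening: -0.0
grasp_force: 3.3
```

>>> {"api": "arm_command", "payload": {
  "series": [
    [0,-0.006,0,0],
    [0,-0.012,0,0],
    [0,-0.018,0,0],
    [0,-0.024,0,0],
    [0,-0.028,0,0]
  ]
}}

```text
time: 8.65
ee_pos: [0.5038, 0.0284, 0.0148]
tcp_rot: [180.0, 0.1, -172.7]
wrist_force: [-0.5, 3.2, 5.6]
opening: 0.0001
grasp_force: 3.4
```

```bash
python3 -c "
from h import *
o=bot.get_obs();print(ri(o['ee_pos']),o['ee_pos'][2],o['wrist_force'])
c=bot.camera('wrist');cv2.imwrite('pics/w3.png',cv2.resize(c['color'],None,fx=1.5,fy=1.5))
print(bot.mark_of('wrist','carton_center')[:2])
c=bot.camera('top');cv2.imwrite('pics/t3.png',c['color'])"
```

```text
[-0.105408    0.01568097] 0.014801665809931922 [-0.49660778  3.24537517  5.5805137 ]
[]
```

View pics/w3.png

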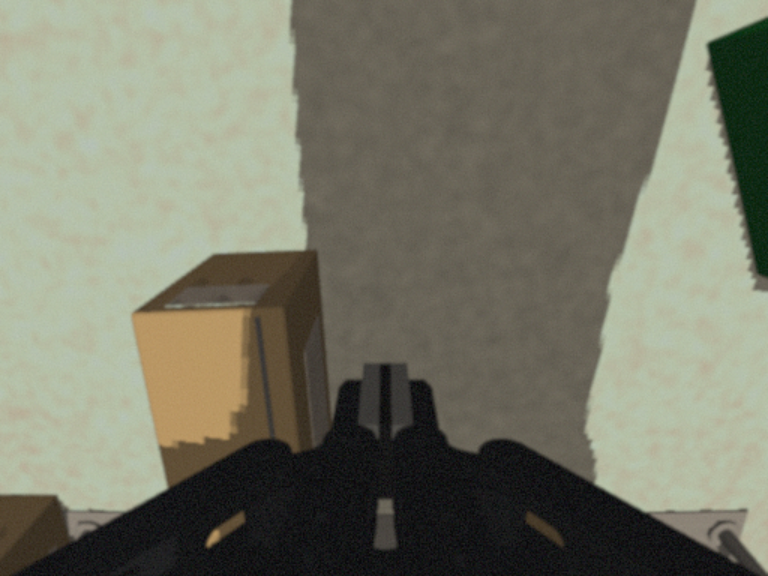

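Wrist view: the carton stands upright to the left of the fingers. Its near top corners are (135,313) and (285,307), and it is still slightly yawed.

```bash
python3 -c "
from h import *
o=bot.get_obs();c=bot.camera('wrist');Rc,t=pose(c,o)
g=lambda p,z:ri(ray2plane(c,(p[0]/1.5,p[1]/1.5),z,Rc,t)).round(4)
print([g(p,.056) for p in((135,313),(285,307),(168,485),(302,440))],[g(p,0) for p in((317,250),(215,255),(328,400))])"
```

```text
[array([-0.1462, -0.037 ]), array([-0.1475, -0.0044]), array([-0.1016, -0.036 ]), array([-0.1146, -0.0025])] [array([-0.147 , -0.0048]), array([-0.1454, -0.0377]), array([-0.0929, -0.0032])]
```

>>> {"api": "arm_command", "payload": {
  "series": [
    [0,-0.002,0,0],
    [0,-0.004,0,0],
    [0,-0.0045,0,0],
    [0,-0.0045,0,0],
    [0,0.0,0,0]
  ]
}}

```text
time: 9.35
ee_pos: [0.5037, 0.0281, 0.0146]
tcp_rot: [-180.0, 0.0, -172.8]
wrist_force: [-0.1, 0.2, 4.1]
opening: 0.0001
grasp_force: 1.9
```

>>> {"api": "arm_command", "payload": {
  "series": [
    [0,0.01,0,0],
    [0.03,0.02,-0.03,0],
    [0.06,0.0,-0.08,0],
    [0.083,-0.034,-0.09,0],
    [0.083,-0.039,-0.09,0]
  ]
}}

```text
time: 9.85
ee_pos: [0.425, -0.0222, 0.1069]
tcp_rot: [-179.9, 0.2, -172.8]
wrist_force: [1.2, -0.7, 0.4]
opening: 0.0003
grasp_force: 0.0
```

>>> {"api": "arm_command", "payload": {
  "series": [
    [0,0,0,0],
    [0,0,0.03,0],
    [0,0,0.06,0],
    [0,0,0.085,0],
    [0,0,0.085,0]
  ]
}}

```text
time: 10.35
ee_pos: [0.4232, -0.0194, 0.0149]
tcp_rot: [179.9, -0.4, -172.7]
wrist_force: [-0.5, 0.6, -0.3]
opening: -0.0003
grasp_force: 0.0
```

```bash
python3 -c "
from h import *
o=bot.get_obs();print(ri(o['ee_pos']),o['ee_pos'][2],o['wrist_force'])
c=bot.camera('top');cv2.imwrite('pics/t4.png',cv2.resize(c['color'][110:290,170:390],None,fx=3.3,fy=3.3,interpolation=2))
print(bot.mark_of('top','carton_center')[:2])"
```

```text
[-0.19134728 -0.02149483] 0.014880195451178364 [-0.47735428  0.60620732 -0.34665597]
[{'location': [278.2, 228.7], 'confidence': 0.76}]
```

View pics/t4.png

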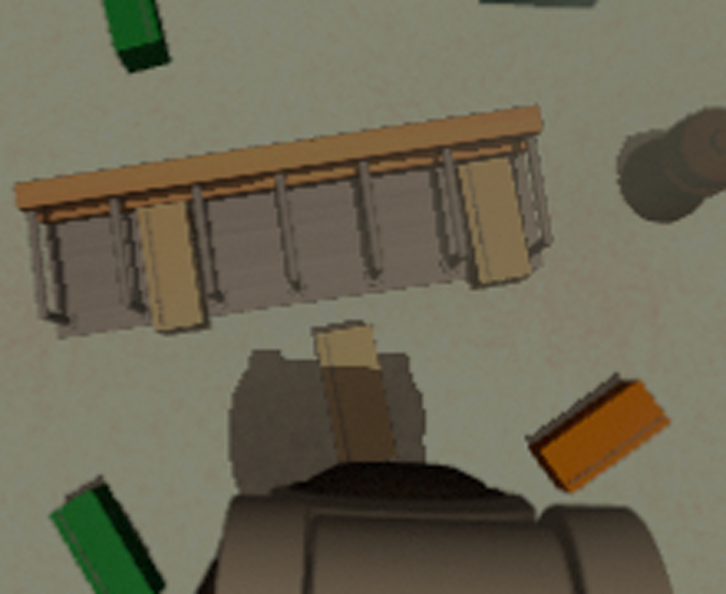

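Top crop: the carton's front end (344,328) faces gap 4, between the legs at (295,290) and (375,277). Its yaw nearly matches the gap.

```bash
python3 -c "
from h import *
c=bot.camera('top');t=np.array(c['xyz']);Rc=R.from_euler('xyz',c['orientation'],degrees=True).as_matrix()
f=lambda p,z:ri(ray2plane(c,(170+p[0]/3.3,110+p[1]/3.3),z,Rc,t)).round(4)
print([f(p,.056) for p in((314,332),(374,323),(335,462),(394,461))],'legs',[f(p,0) for p in((219,300),(295,290),(375,277),(455,263))],'rail',[f(p,.078) for p in((15,184),(541,106))])"
```

```text
[array([-0.068 , -0.0073]), array([-0.0679, -0.0432]), array([-0.1452, -0.0083]), array([-0.1495, -0.0425])] legs [array([-0.0353,  0.0505]), array([-0.0361,  0.0011]), array([-0.0354, -0.051 ]), array([-0.0341, -0.1032])] rail [array([0.0428, 0.1542]), array([ 0.0417, -0.1576])]
```

>>> {"api": "arm_command", "payload": {
  "series": [
    [-0.015,-0.003,0,0],
    [-0.028,-0.003,0,0],
    [-0.038,-0.003,0,0],
    [-0.048,-0.003,0,0],
    [-0.058,-0.003,0,0]
  ]
}}

```text
time: 11.0
ee_pos: [0.4847, -0.0158, 0.0197]
tcp_rot: [-180.0, 0.0, -172.7]
wrist_force: [-0.4, -0.2, 0.5]
opening: -0.0
grasp_force: 0.4
```

>>> {"api": "arm_command", "payload": {
  "series": [
    [-0.01,0,0,0],
    [-0.02,0,0,0],
    [-0.029,0,0,0],
    [-0.037,0,0,0],
    [-0.045,0,0,0]
  ]
}}

```text
time: 11.5
ee_pos: [0.529, -0.0102, 0.0191]
tcp_rot: [180.0, -0.0, -172.7]
wrist_force: [-0.6, -0.1, 0.8]
opening: -0.0001
grasp_force: 0.4
```

```bash
python3 -c "
from h import *
o=bot.get_obs();print(ri(o['ee_pos']),o['ee_pos'][2],o['wrist_force'],o['time'])
c=bot.camera('wrist');cv2.imwrite('pics/w5.png',cv2.resize(c['color'],None,fx=1.5,fy=1.5))
c=bot.camera('top');cv2.imwrite('pics/t5.png',cv2.resize(c['color'][110:290,170:390],None,fx=3.3,fy=3.3,interpolation=2))"
```

```text
[-0.08522654 -0.02576352] 0.019138653915867443 [-0.5754771  -0.08069192  0.82847947] 11.5
```

View pics/t5.png

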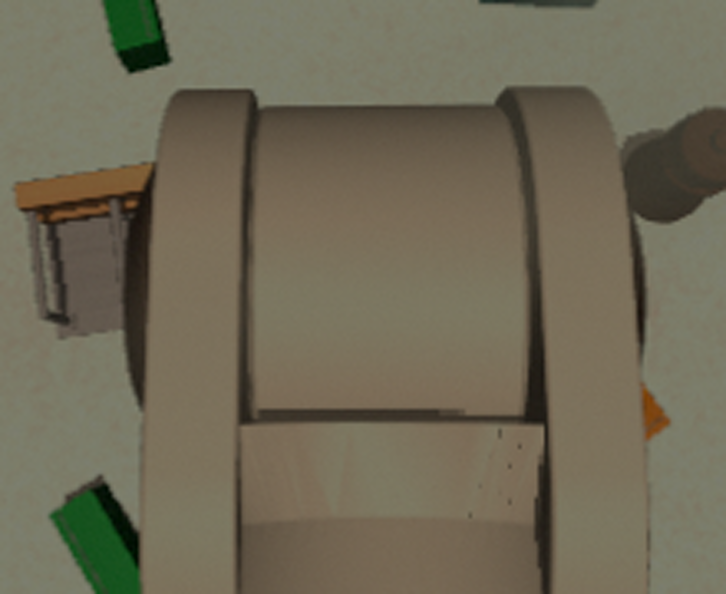

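The arm hides the carton from above. The force is small, so I'll continue gently until the stop pushes back.

>>> {"api": "arm_command", "payload": {
  "series": [
    [-0.005,0,0,0],
    [-0.009,0,0,0],
    [-0.013,0,0,0],
    [-0.016,0,0,0],
    [-0.018,0,0,0]
  ]
}}

```text
time: 12.1
ee_pos: [0.5466, -0.0079, 0.0192]
tcp_rot: [-180.0, -0.0, -172.7]
wrist_force: [-0.5, -0.6, -0.6]
opening: -0.0003
grasp_force: 0.4
```

>>> {"api": "arm_command", "payload": {
  "series": [
    [-0.0005,0,0,0],
    [-0.001,0,0,0],
    [-0.0015,0,0,0],
    [-0.002,0,0,0],
    [-0.002,0,0,0]
  ]
}}

```text
time: 12.6
ee_pos: [0.5484, -0.0077, 0.0193]
tcp_rot: [180.0, 0.0, -172.7]
wrist_force: [-1.3, 0.4, -0.3]
opening: -0.0001
grasp_force: 0.1
```

```bash
python3 -c "
from h import *
o=bot.get_obs();print(ri(o['ee_pos']),o['ee_pos'][2],o['wrist_force'],o['time'])"
```

```text
[-0.065734   -0.02579563] 0.01925049036765889 [-1.31528773  0.44187387 -0.27275974] 12.6
```

>>> {"api": "arm_command", "payload": {
  "series": [
    [-0.001,0,0,0],
    [-0.002,0,0,0],
    [-0.003,0,0,0],
    [-0.004,0,0,0],
    [-0.004,0,0,0]
  ]
}}

```text
time: 13.1
ee_pos: [0.5516, -0.0073, 0.0192]
tcp_rot: [180.0, -0.1, -172.7]
wrist_force: [-6.6, -0.2, 3.2]
opening: 0.0006
grasp_force: 2.8
```

>>> {"api": "arm_command", "payload": {
  "series": [
    [-0.001,0,0,0],
    [-0.0015,0,0,0],
    [-0.0015,0,0,0],
    [-0.0015,0,0,0],
    [-0.0015,0,0,0]
  ]
}}

```text
time: 13.6
ee_pos: [0.5515, -0.0073, 0.0192]
tcp_rot: [180.0, -0.3, -172.7]
wrist_force: [-14.1, -1.4, 10.0]
opening: 0.0
grasp_force: 7.2
```

>>> {"api": "arm_command", "payload": {
  "series": [
    [0.01,0,0,0],
    [0.04,0,0,0],
    [0.08,0,-0.03,0],
    [0.12,0,-0.07,0],
    [0.17,0,-0.12,0]
  ]
}}

```text
time: 14.1
ee_pos: [0.4025, -0.0262, 0.1207]
tcp_rot: [180.0, -0.0, -172.7]
wrist_force: [1.2, 0.2, 1.0]
opening: 0.0001
grasp_force: 0.0
```

>>> {"api": "arm_command", "payload": {
  "series": [
    [0.02,0,-0.02,0],
    [0.02,0,-0.02,0],
    [0.02,0,-0.02,0],
    [0.02,0,-0.02,0],
    [0.02,0,-0.02,0]
  ]
}}

```text
time: 14.6
ee_pos: [0.3845, -0.0286, 0.1387]
tcp_rot: [180.0, -0.1, -172.7]
wrist_force: [-0.2, 0.0, 0.1]
opening: 0.0004
grasp_force: 0.0
```

```bash
python3 -c "
from h import *
c=bot.camera('top');cv2.imwrite('pics/t6.png',cv2.resize(c['color'][110:290,170:390],None,fx=3.3,fy=3.3,interpolation=2))"
```

```text
(no output)
```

View pics/t6.png

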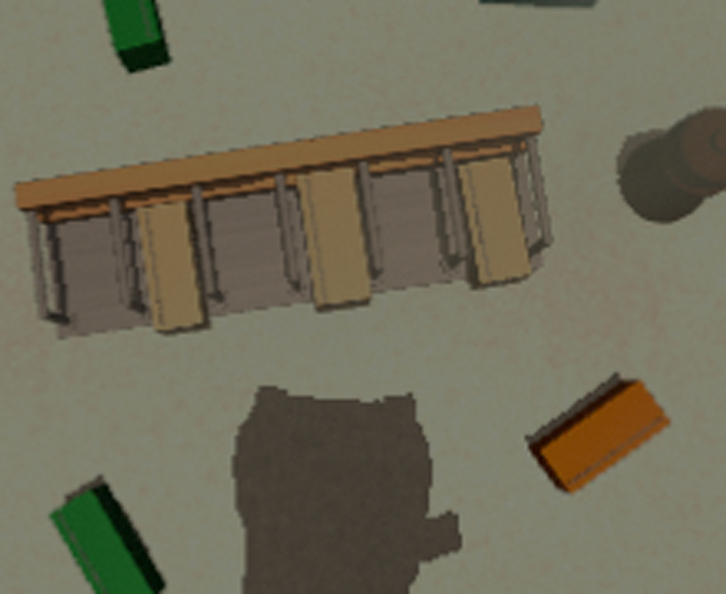

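Top crop: the carton stands straight in gap 4, spanning (297,172)–(370,305), with its rear at the stop. The TCP stopped advancing while the force doubled, and everything else is unmoved.

```bash
python3 -c "
from h import *
c=bot.camera('top');t=np.array(c['xyz']);Rc=R.from_euler('xyz',c['orientation'],degrees=True).as_matrix()
f=lambda p:ri(ray2plane(c,(170+p[0]/3.3,110+p[1]/3.3),.056,Rc,t)).round(4)
P=[f(p) for p in((297,174),(356,168),(316,307),(370,299))];print(P,np.mean(P,0))
if np.mean(P,0)[0]>-.017: print(bot.job_done())"
```

```text
[array([ 0.0276, -0.0111]), array([ 0.0259, -0.0467]), array([-0.0534, -0.0106]), array([-0.0534, -0.043 ])] [-0.013325 -0.02785 ]
the job is handed in; nothing more can be done
None
```

The carton is home against the stop in the third gap from the mill. The fingertips touched the rail at gaps 1, 2 and 3 in order first, the other items look unmoved in the last top view, and the job is handed in (no verdict was returned).

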